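Walk a dapping block home and ratchet the hold-down clamp onto it

TASK

Slide the steel dapping block along the bench, without lifting it, until it sits squarely against the clamp's stop bar and centred on it (its weight is best walked there by nudging its two rear corners in turn). Then swing the clamp's ratchet handle back and forth between its two stop pins until the toe has come down and grips the block firmly, about two full swings beyond first touch, and leave the handle swung fully back, anticlockwise seen from above. Leave the hammer, tin, jar and punch where they are.

Things in the scene. Friction and masses are not known exactly. Their poses are not given: they have to be found in the camera images.
- block: Loose plain steel dapping block, round dark hollows in its top: 60 (x) x 90 (y) x 22 mm high, 0.7 to 0.98 kg, flat on the bench, long rear face to the robot. Origin: centre of its underside; +x points at the stop bar (within 0.3 rad at the start; 50 to 100 mm short of home, up to 12 mm off centre). Friction on the bench about 0.5 to 0.75.
- stop (a point): Fixed, on the bench at the middle of the near face of the dark steel stop bar (100 long, 30 deep, 16 mm high). That face is x = 0 here; the block comes from -x and is home at x = -30 mm, y = 0, axes parallel. The clamp column stands at x = -20, y = +118 mm (70 mm square foot); two stop pins 50 mm from its axis reach 74 mm high.
- toe: Grey clamp toe: arm 26 mm wide, 12 mm thick, running from the column to -y of the stop frame over the block's place, a 22 mm round steel pad under its end. It stays level and goes down as the nut tightens; it is sprung: after touching it presses about 7 N per mm of further nut-driven travel. Its top is 43 mm above the bench. Origin on the column axis.
- toe_tip (a point): Centre of the underside of the toe's round pad, at x = -20, y = +15 mm in the stop frame; at the start 26 to 28 mm above the bench, so 4 to 6 mm above the top of a block under it.
- nut (a joint): Angle of the clamp's toothed nut on the upright column, rad, growing as it tightens (clockwise from above). Starts at 0 to 0.8, can go to 6.0, stays where it is left. It drives the toe down 2.55 mm per rad: the pad touches the block at about 2.36 rad and then presses about 17 N more per rad (20 N is firm). Extra swings up to 6.0 do no harm.
- handle (a joint): Angle of the ratchet handle, rad: 0 fully back (anticlockwise from above; towards the robot), 0.95 fully forward (clockwise); stop pins bar a full turn. Clockwise it drives the nut, anticlockwise it clicks back over the teeth (0.262 rad each): a full swing gains 3 teeth, 0.785 rad, 2 mm. Starts at 0.2 to 0.8, stays where left, needs 6 to 9 N at the grip.
- handle_grip (a point): On the axis of the upright wooden grip, a round post 18 mm across at the end of the steel handle bar, 95 mm above the bench; the post spans 77 to 113 mm. The bar below it (14 mm wide) spans 69 to 77 mm.
- handle_pivot (a point): On the upright column axis round which handle and nut turn, 95 mm above the bench, 115 mm from the grip's axis. The nut's top is 92 mm above the bench.
- hammer: Loose hammer, 220 mm long, lying on the bench on the -y side of the block (stop frame). Bystander; origin at its underside.
- tin: Loose open aluminium cup, 68 mm wide, 70 mm high, beyond the stop bar. Bystander; origin at the centre of its underside.
- jar: Loose amber jar with dark lid, 52 mm wide, 75 mm high, beyond the column. Bystander; origin at the centre of its underside.
- punch: Loose dark steel doming punch, 26 mm wide, 60 mm high, standing off the -y end of the stop bar. Bystander; origin at the centre of its underside.

How it is judged:
On the way, in this order (a step that is already met when the one before it is completed fails the run):
1. the block sits squarely against the stop bar and centred on it, under the raised toe (x of block in the frame of stop above -0.034 m and y of block in the frame of stop between -0.02 and 0.02 m and angle between the x axis of block and the x axis of stop, either way round below 0.06 rad), for 0.2 s.
2. ratcheting has brought the toe down onto the block (presses over 5 N) (contact force between toe and block above 5 N), for 0.1 s.
3. the toe grips the block firmly (over 20 N) (contact force between toe and block above 20 N), for 0.2 s.
At the end, for the whole second after the job is handed in: The block stands at rest against the stop bar (front face within 4 mm of it, within 20 mm of centred, within 0.06 rad of square), the toe presses on it with more than 20 N, and the handle is fully back (joint below 0.12 rad) (all of step 1 and contact force between toe and block above 20 N and value of joint handle below 0.12 rad and linear speed of block below 0.01 m/s); the robot touches nothing.
It fails at once if the block is lifted more than 12 mm or tipped (height (world z) of block above 0.012 m or angle between block's own z axis and vertical above 0.3 rad).
It fails at once if a bystander is moved by more than 25 mm (distance of any of hammer, tin, jar, punch from where it was at the start of the episode above 0.025 m).
It also fails if it takes over 72 s, if anything falls off the work surface, if the arm or the gripper's body presses on something with over 40 N, if the wrist force passes 120 N, or if a joint passes its speed limit or range.

ROBOT

A 6-joint arm with a two-finger parallel gripper is mounted at the origin on the work surface. World frame = base frame: x ahead of the robot, y to its left, z up, the work surface at z = 0. Lengths are in m, angles in rad, forces in N, time in s.
With the tool pointing down it reaches from about 0.35 to 0.775 m from the base axis. Payload 5.5 kg.
Tool frame: the origin (TCP) lies on the mounting face of the last link; the fingertips stand 173 mm ahead of it and the grasp point (between the pads) lies 155 mm ahead of it (ctrl.hold_point_z is the distance from the TCP to the grasp point, in m); z points along the fingers, y is the line along which they close (so a half turn about z gives the same grasp; the last joint's range is limited). The gripper opens to 85 mm and grips with 20 to 120 N. Pads are 22 mm wide; open, the fingers measure 114 mm over their backs; the gripper's body (76 mm by 85 mm) begins 54 mm behind the grasp point. The pads swing forward as they close: fully open they stand 13 mm farther back than shut.
Start: joints at [1.175, 0.313, 0.046, 1.304, 0, 1.431], TCP at [0.146, 0.556, 0.405] pointing down, gripper open.
Joint ranges: [-2.76, 2.76], [-0.86, 1.69], [-1.03, 1.26], [-2.2, 2.34], [-1.47, 1.5], [-3.14, 3.14]. Speed limits (rad/s): [2.57, 2.57, 3.14, 3.14, 3.14, 3.14].

INTERFACE

Orientations are given as [roll, pitch, yaw] about the fixed x, y, z axes, in that order (R = Rz(yaw) Ry(pitch) Rx(roll)).
In Python, from rig import ctrl gives the robot as it stands.
- The arm moves only by the tool send_rows, never from a script. Its argument "moves" is a list of rows, each a list of 4 numbers: the shift along the tool's x, y, z in m, then the turn about the tool's z in rad. In form: [[dx, dy, dz, turn], ...]. A call has 1 to 8 rows; each row shifts and turns the commanded pose from where the row before left it, along the tool's axes as they then stand; what a row does not reach is not made up. A row lasts 1/8 s, in which the tool goes at most 62.5 mm and 10.7 degrees, less where a joint would pass 70% of its speed; a pose out of reach is approached as far as the arm can. A call with a gripper value outside its range is refused whole. "jaw" is the finger opening in m, from 0 to 0.0854, set as the call begins (left out, the last holds). The fingers move at their own pace and stop on an object; "force" is the grip in N (left out, the last holds). Time passes only in rows, so rows that do not move let the fingers close. It gives the time, the measured TCP pose, the force, the opening and the grip force at its end, in the units of the state.
- ctrl.get_state(): the state, without advancing time (a new reading comes with each control period).
- ctrl.get_image(name): name is "scene" or "top"; returns (picture, depth): 384x512x3 uint8, red, green, blue; 384x512 float32, m along the optical axis (not along the pixel's ray), 0 where there is no reading.
- ctrl.camera_model(name): a dict with "mtx" (3x3 intrinsics, pixels), "k1" (the pictures are not rectified: a ray, as slopes to the right and down, at radius r is drawn at 1 + k1 r^2 times it, then the intrinsics apply), "rvec" (rotation vector, rad) and "tvec" (3), from world to camera coordinates, as OpenCV has them. Camera axes: x right, y down, z forward; pixel columns grow to the right and rows downward; lengths in m; the calibration is good to about 2 mm. A picture is of the moment at which its call begins. camera_model takes no time and is no camera call.
- ctrl.hand_in(): hands the job in; it is judged then, once.
The state is a dict: "t": time; "joints": joint angles; "qd": joint speeds; "effort": joint torques, N m; "tcp_pos": TCP position; "orientation": TCP orientation; "wrist_force": force on the tool from outside, world axes, zero at the start; "moment": the same for the moment, N m; "opening": opening from 0.0 (shut) to 1.0 (fully open); "gripper_force": force on a finger pad.
Only numpy, scipy, OpenCV 4.12 (cv2) and the standard library are available. Lean on these libraries where they do the work, as an engineer would, in place of code of your own. Each camera call takes 0.05 s, during which the arm holds its last target. There are 200 camera calls.

## Working session

There is one attempt and no reset: what is moved stays moved. The work goes in short steps, Python scripts to look and compute and a tool call to move; the robot and the scene stay as the last step left them, time stands still between calls to the robot, and variables do not carry over. Pictures are saved under pics/ and viewed, at most 10 in all, crops included, and the job is handed in when it is done.

Besides the shell and the picture viewer there is one more tool, called after "Call:" as a command line: name --pt "numbers of a row" for each row, then --argument value for the rest. send_rows: Moves the arm, as the interface text tells. Its arguments: {"type":"object","properties":{"moves":{"type":"array","items":{"type":"array","items":{"type":"number"}}},"jaw":{"type":"number"},"force":{"type":"number"}},"required":["moves"]}

```bash
ls; mkdir -p pics; cat > h.py <<'E'
import numpy as np, cv2
from rig import ctrl
def cam(n):
    m=ctrl.camera_model(n); R=cv2.Rodrigues(np.array(m['rvec'],float))[0]; return np.array(m['mtx']),m['k1'],R,np.array(m['tvec'],float).ravel()
def ray(n,px):
    K,k1,R,t=cam(n)
    p=np.c_[np.atleast_2d(px),np.ones(len(np.atleast_2d(px)))]@np.linalg.inv(K).T
    d=p[:,:2].copy(); u=d.copy()
    for _ in range(20): u=d/(1+k1*(u**2).sum(1,keepdims=True))
    return -R.T@t, np.c_[u,np.ones(len(u))]@R
def onz(n,px,z):
    o,d=ray(n,px); return o+d*((z-o[2])/d[:,2])[:,None]
def proj(n,P):
    K,k1,R,t=cam(n); c=np.atleast_2d(P)@R.T+t; u=c[:,:2]/c[:,2:]; u=u*(1+k1*(u**2).sum(1,keepdims=True))
    return np.c_[u,np.ones(len(u))]@K.T[:,:2]
def pts(n,depth):
    v,u=np.mgrid[:384,:512]; o,d=ray(n,np.c_[u.ravel(),v.ravel()]); return (o+d*depth.reshape(-1,1)).reshape(384,512,3)
E
python3 - <<'E'
from h import *
for n in('scene','top'):
    im,d=ctrl.get_image(n); cv2.imwrite(f'pics/{n}0.png',cv2.resize(im[...,::-1],(768,576),interpolation=cv2.INTER_CUBIC)); np.savez(f'{n}0.npz',im=im,d=d)
print(ctrl.get_state())
E
```

```text
pics
{'t': 0.1, 'joints': array([1.17540663e+00, 3.13910257e-01, 4.51211689e-02, 1.30359339e+00,
       1.66732354e-06, 1.43117816e+00]), 'qd': array([ 0.00055734, -0.00333817,  0.00237487, -0.00061973, -0.00023111,
       -0.00208991]), 'effort': array([ 2.43984214e-03, -4.81727672e+01,  2.99242491e+01,  1.28049060e-02,
       -8.33319086e-05,  1.85212166e-07]), 'tcp_pos': array([0.14542511, 0.55613488, 0.40391806]), 'orientation': array([-3.14002217e+00, -2.22387939e-04,  2.88582095e+00]), 'wrist_force': array([-0.08141975,  0.72906141, -0.10700995]), 'moment': array([-0.0377762 , -0.00189271, -0.0319301 ]), 'gripper_force': 0.0, 'opening': 0.9982689646917959}
```

View pics/top0.png

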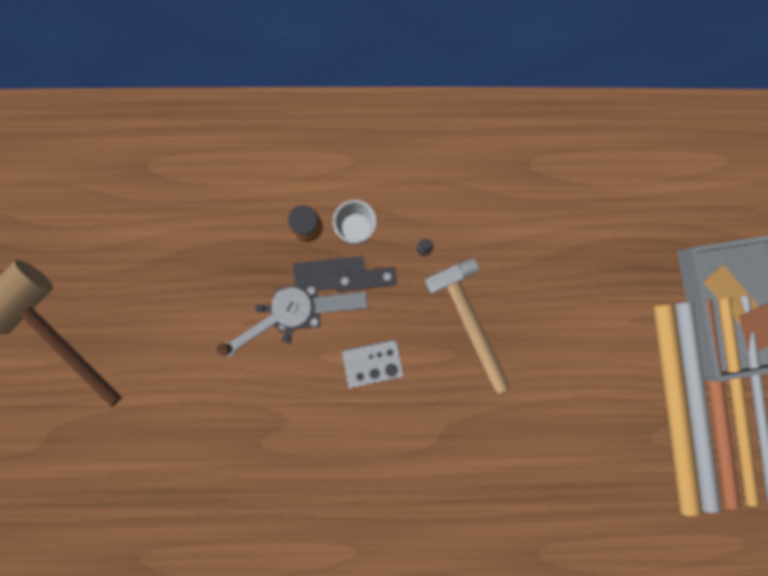

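View pics/scene0.png

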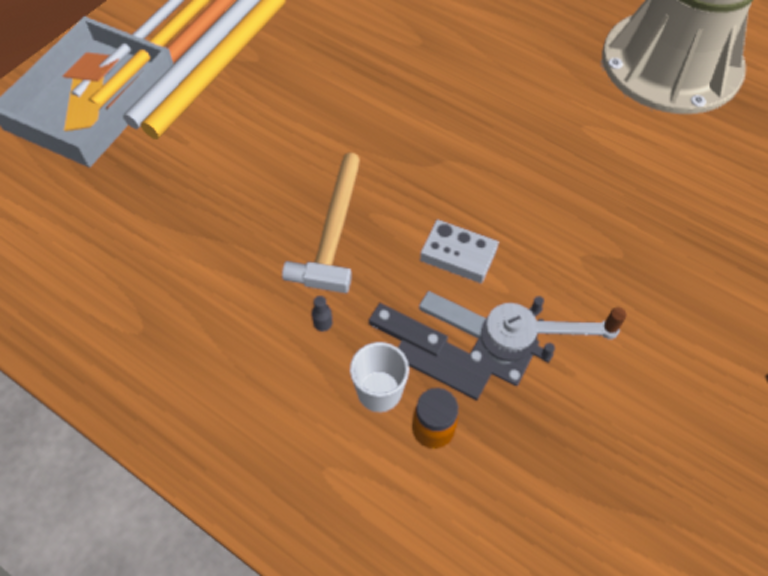

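Top view: block near (372,364), stop bar (345,277), column (292,307), grip (224,350). Scene view: block (460,250), grip (615,320). I'll enlarge the top view next.

```bash
python3 - <<'E'
from h import *
z=np.load('top0.npz'); im=z['im'];d=z['d']
cv2.imwrite('pics/topc.png',cv2.resize(im[160:265,135:285,::-1],(750,525),interpolation=cv2.INTER_CUBIC))
P=pts('top',d)
print(onz('top',[[372/1.5,364/1.5],[292/1.5,307/1.5],[224/1.5,350/1.5],[425/1.5,246/1.5]],0), ray('top',[[0,0]])[0])
h=P[...,2]
m=(h>.016)&(h<.027)
n,l,s,c=cv2.connectedComponentsWithStats(m.astype(np.uint8))
for i in range(1,n):
    if s[i,4]>60:
        q=P[l==i]; print(c[i],s[i],q.mean(0)[:3],cv2.minAreaRect((q[:,:2]*1000).astype(np.float32)))
E
```

```text
[[ 0.50945335 -0.08274862  0.        ]
 [ 0.60489487  0.04971047  0.        ]
 [ 0.53454822  0.16201987  0.        ]
 [ 0.70577345 -0.17317894  0.        ]] [ 0.57358691 -0.09010957  0.97597418]
[472.44742268 259.82061856] [455 167  32 172 485] [ 0.46308182 -0.636607    0.02255345] ((483.700927734375, -634.5740966796875), (424.0916748046875, 14.523685455322266), 7.363227844238281)
[314.37846482 213.24626866] [284 172  55  90 938] [ 0.58107884 -0.24566568  0.02343696] ((566.3383178710938, -252.31893920898438), (217.1280517578125, 87.64266204833984), 22.522357940673828)
[244.17320261 185.84313725] [224 179  41  16 306] [ 0.64974052 -0.07441495  0.01801568] ((649.3973388671875, -73.93358612060547), (29.728374481201172, 98.87662506103516), 6.0715203285217285)
[485.49837134 203.61074919] [469 182  38  67 614] [ 0.60103369 -0.67648951  0.0218134 ] ((578.103759765625, -690.3514404296875), (163.87887573242188, 83.58323669433594), 9.649543762207031)
[460.2962963  270.73580247] [449 203  23 138 405] [ 0.43663833 -0.60468273  0.02268566] ((434.9639892578125, -605.8508911132812), (338.7601318359
[... 294 characters left out ...]
21 -0.72161015  0.02352696] ((539.5514526367188, -720.461181640625), (83.33765411376953, 43.86334991455078), 1.9438389539718628)
[248.30794342 242.46463547] [228 227  41  32 919] [ 0.51143581 -0.0836861   0.02254902] ((511.26019287109375, -83.7166519165039), (60.137969970703125, 89.76217651367188), 11.24199104309082)
[506.78548896 284.59621451] [501 250  11  84 317] [ 0.40029268 -0.72125606  0.02304868] ((383.88006591796875, -727.2688598632812), (205.11468505859375, 19.76174545288086), 5.705170154571533)
[493.19281046 293.7745098 ] [486 253  16  84 306] [ 0.37870891 -0.68557882  0.02309119] ((377.81671142578125, -690.3379516601562), (203.7290496826172, 18.53603744506836), 5.2554144859313965)
```

View pics/topc.png

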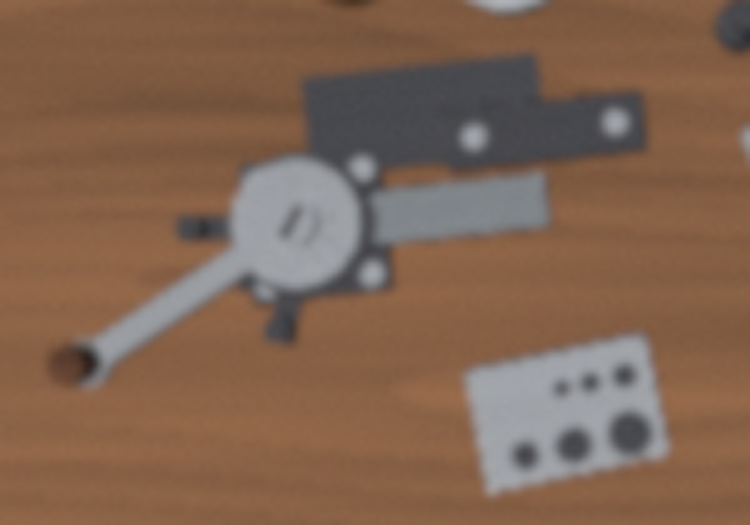

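The scene is measured. Stop is about (0.6346, −0.0755) with yaw 0.106, block about (0.511, −0.084) with yaw 0.196, and pivot about (0.602, 0.039). I'll use the two spread fingers as a flat pusher, so next I move to a spot behind the block.

Call:
send_rows --pt "0 0 0 -0.15" --pt "0 0 0 -0.15" --pt "0 0 0 -0.15" --pt "-0.035 -0.045 0 0" --pt "-0.035 -0.045 0 0" --pt "-0.035 -0.045 0 0" --pt "-0.035 -0.045 0 0" --pt "-0.035 -0.045 0 0" --jaw 0.05

```text
t: 1.1
tcp_pos: [0.3617, 0.3679, 0.4044]
orientation: [-3.142, -0.0, -2.947]
wrist_force: [0.2, -0.2, -0.1]
opening: 0.584
gripper_force: 0.0
```

Call:
send_rows --pt "0 -0.058 0 0" --pt "0 -0.058 0 0" --pt "0 -0.058 0 0" --pt "0 -0.058 0 0" --pt "0 -0.058 0 0" --pt "0 -0.058 0 0" --pt "0 -0.058 0 0" --pt "0 -0.058 0 0"

```text
t: 2.1
tcp_pos: [0.45, -0.0879, 0.4045]
orientation: [3.141, 0.0, -2.948]
wrist_force: [0.4, 0.5, 0.5]
opening: 0.589
gripper_force: 0.0
```

```bash
cat >> h.py <<'E'
TH=0.106; S=np.array([.6346,-.0755])
def tostop(p):
    d=np.array(p[:2])-S; return np.array([d@[np.cos(TH),np.sin(TH)],d@[-np.sin(TH),np.cos(TH)]])
def st():
    s=ctrl.get_state(); print('t',round(s['t'],2),'tcp',s['tcp_pos'].round(4),'yaw',(s['orientation'][2]%(2*np.pi)).round(4),'F',s['wrist_force'].round(1),'open',round(s['opening'],3),'stopfr',tostop(s['tcp_pos']).round(4))
    return s
def block():
    im,d=ctrl.get_image('top'); P=pts('top',d); h=P[...,2]
    m=((h>.017)&(h<.028)&(P[...,0]>.44)&(P[...,0]<.66)&(P[...,1]<-.02)&(P[...,1]>-.15)).astype(np.uint8)
    n,l,s,c=cv2.connectedComponentsWithStats(m); 
    for i in range(1,n):
        if s[i,4]>80:
            r=cv2.minAreaRect((P[l==i][:,:2]*1000).astype(np.float32)); print(r, tostop(np.array(r[0])/1000).round(4))
    return im
E
python3 - <<'E'
from h import *
st()
z=np.load('top0.npz'); P=pts('top',z['d'])
h=P[...,2]; m=(P[...,0]>.42)&(P[...,0]<.7)&(P[...,1]>0)&(P[...,1]<.25)
for lo,hi in((.1,.125),(.085,.1)):
    q=P[m&(h>lo)&(h<hi)]; print(lo,len(q),q.mean(0) if len(q) else 0, cv2.minEnclosingCircle((q[:,:2]*1000).astype(np.float32)))
E
```

```text
t 2.1 tcp [ 0.45   -0.0879  0.4045] yaw 3.3355 F [0.4 0.5 0.5] open 0.589 stopfr [-0.1848  0.0072]
0.1 63 [0.54133561 0.13497195 0.11281551] ((541.2996215820312, 136.20199584960938), 8.966185569763184)
0.085 92 [0.59448202 0.05145187 0.09107312] ((571.426513671875, 84.07732391357422), 64.9435043334961)
```

Call:
send_rows --pt "0 -0.008 0.045 0" --pt "0 0 0.045 0" --pt "0 0 0.045 0" --pt "0 0 0.045 0" --pt "0 0 0.03 0" --pt "0 0 0.018 0" --pt "-0.008 0 0 0" --pt "-0.008 0 0 0"

```text
t: 3.1
tcp_pos: [0.4684, -0.0908, 0.1773]
orientation: [-3.141, 0.001, -2.947]
wrist_force: [1.1, 0.0, -0.5]
opening: 0.585
gripper_force: 0.0
```

```bash
python3 - <<'E'
from h import *
st(); block()
im,d=ctrl.get_image('scene'); cv2.imwrite('pics/s1.png',cv2.resize(im[110:260,210:430,::-1],(792,540),interpolation=cv2.INTER_CUBIC))
E
```

```text
t 3.1 tcp [ 0.4684 -0.0908  0.1773] yaw 3.3358 F [ 1.1  0.  -0.5] open 0.585 stopfr [-0.1669  0.0024]
((645.7703857421875, -72.72566223144531), (96.00382995605469, 27.24456024169922), 89.78719329833984) [0.0114 0.0016]
((511.4496765136719, -83.71026611328125), (59.86837387084961, 89.54535675048828), 11.127440452575684) [-0.1233  0.0049]
```

View pics/s1.png

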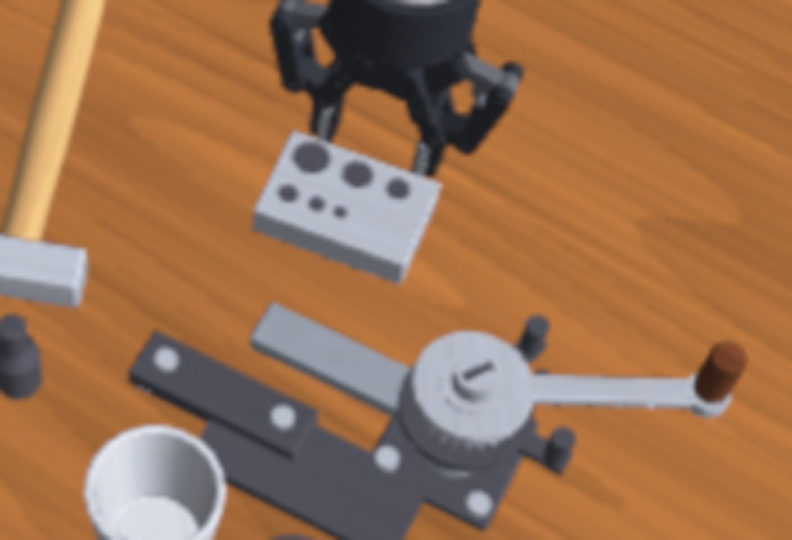

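Call:
send_rows --pt "-0.004 0 0 0" --pt "-0.006 -0.0005 0 0.012" --pt "-0.01 -0.0007 0 0.013" --pt "-0.01 -0.0007 0 0.013" --pt "-0.01 -0.0005 0 0.013" --pt "-0.01 -0.0003 0 0.013" --pt "-0.01 -0.0002 0 0.012" --pt "-0.01 0 0 0.012"

```text
t: 4.2
tcp_pos: [0.5347, -0.0822, 0.1764]
orientation: [3.141, -0.007, -3.036]
wrist_force: [-9.4, -1.3, 6.7]
opening: 0.587
gripper_force: 4.8
```

```bash
python3 - <<'E'
from h import *
st(); block()
E
```

```text
t 4.2 tcp [ 0.5347 -0.0822  0.1764] yaw 3.2467 F [-9.4 -1.3  6.7] open 0.587 stopfr [-0.1     0.0039]
((645.7685546875, -59.18327331542969), (68.92029571533203, 27.282394409179688), 89.64583587646484) [0.0128 0.015 ]
((597.6593627929688, -91.1573715209961), (71.68402099609375, 27.805355072021484), 75.51535034179688) [-0.0384 -0.0117]
```

Call:
send_rows --pt "-0.005 0 0 0" --pt "-0.005 0 0 0" --pt "-0.005 0 0 0" --pt "-0.005 -0.0005 0 0" --pt "-0.002 -0.0005 0 0" --pt "-0.002 0 0 0" --pt "0 0 0 0"

```text
t: 5.12
tcp_pos: [0.559, -0.0808, 0.1764]
orientation: [3.141, -0.005, -3.036]
wrist_force: [-8.2, 0.3, 5.2]
opening: 0.589
gripper_force: 3.8
```

Call:
send_rows --pt "-0.002 0 0 0" --pt "-0.002 0 0 0" --pt "0 0 0 0"

```text
t: 5.5
tcp_pos: [0.5631, -0.0804, 0.1764]
orientation: [3.141, -0.005, -3.036]
wrist_force: [-7.2, -0.3, 4.3]
opening: 0.587
gripper_force: 3.5
```

```bash
python3 - <<'E'
from h import *
st()
im,d=ctrl.get_image('scene'); cv2.imwrite('pics/s2.png',cv2.resize(im[130:280,210:410,::-1],(800,600),interpolation=cv2.INTER_CUBIC))
E
```

```text
t 5.5 tcp [ 0.5631 -0.0804  0.1764] yaw 3.2474 F [-7.2 -0.3  4.3] open 0.587 stopfr [-0.0716  0.0027]
```

View pics/s2.png

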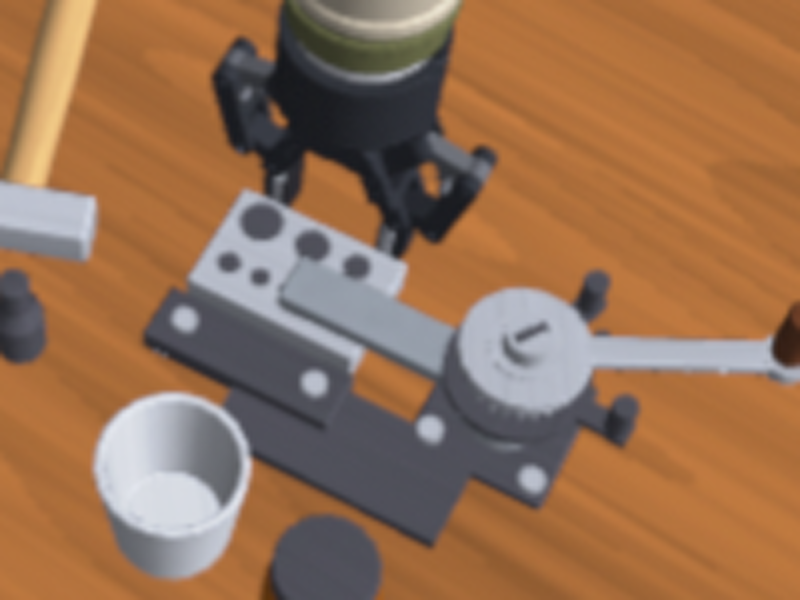

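The block (about 290,280) is almost at the stop bar (about 250,350) and sits under the toe, and the force hasn't risen yet. I'll creep forward until it does.

Call:
send_rows --pt "-0.001 0 0 0" --pt "-0.001 0 0 0" --pt "0 0 0 0"

```text
t: 5.92
tcp_pos: [0.5649, -0.0802, 0.1764]
orientation: [3.141, -0.005, -3.036]
wrist_force: [-7.7, -1.3, 5.2]
opening: 0.587
gripper_force: 3.9
```

Call:
send_rows --pt "-0.001 0 0 0" --pt "-0.001 0 0 0" --pt "0 0 0 0"

```text
t: 6.3
tcp_pos: [0.5666, -0.0801, 0.1764]
orientation: [3.141, -0.006, -3.036]
wrist_force: [-8.4, -1.7, 5.3]
opening: 0.585
gripper_force: 4.5
```

Call:
send_rows --pt "-0.001 0 0 0" --pt "0 0 0 0"

```text
t: 6.55
tcp_pos: [0.5669, -0.08, 0.1764]
orientation: [3.141, -0.008, -3.036]
wrist_force: [-12.9, -1.1, 8.2]
opening: 0.583
gripper_force: 5.9
```

Force is rising, so the block has met the bar. I'll press a little more to square it.

Call:
send_rows --pt "-0.001 0 0 0" --pt "-0.001 0 0 0" --pt "0 0 0 0"

```text
t: 6.92
tcp_pos: [0.5675, -0.0798, 0.1764]
orientation: [3.141, -0.012, -3.037]
wrist_force: [-18.0, -2.9, 13.3]
opening: 0.589
gripper_force: 8.6
```

Call:
send_rows --pt "0.005 0 0 0" --pt "0.02 0 0 0" --pt "0.03 0 -0.04 0" --pt "0 0 -0.06 0" --pt "0 0 -0.06 0" --pt "0 0 -0.03 0"

```text
t: 7.68
tcp_pos: [0.5181, -0.086, 0.3711]
orientation: [-3.139, 0.007, -3.035]
wrist_force: [1.0, -0.5, -0.1]
opening: 0.584
gripper_force: 0.0
```

```bash
python3 - <<'E'
from h import *
st(); im=block()
cv2.imwrite('pics/t2.png',cv2.resize(im[160:265,135:285,::-1],(750,525),interpolation=cv2.INTER_CUBIC))
E
```

```text
t 7.67 tcp [ 0.5181 -0.086   0.3711] yaw 3.2477 F [ 1.  -0.5 -0.1] open 0.584 stopfr [-0.117   0.0019]
((618.5262451171875, -76.78659057617188), (87.37000274658203, 97.96100616455078), 5.853053569793701) [-0.0161  0.0004]
```

View pics/t2.png

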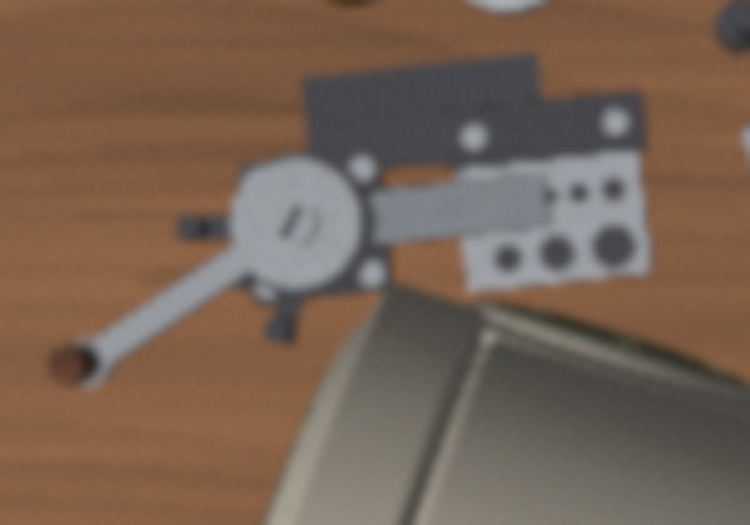

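Top view: the block (462–650 across) sits flush on the bar and parallel to it, with the toe over it; the lateral offset is a few mm at most. Next is the handle grip at about (0.541, 0.136), radial angle 2.13.

Call:
send_rows --pt "0 0 -0.01 0.185" --pt "0 0 0 0.186" --pt "0 0 0 0.186" --pt "0 0 0 0.186" --pt "0 0 0 0.186" --pt "0 0 0 0.186" --jaw 0.036

```text
t: 8.48
tcp_pos: [0.5176, -0.0858, 0.3768]
orientation: [3.14, 0.001, 2.127]
wrist_force: [0.9, 0.1, -0.8]
opening: 0.419
gripper_force: 0.0
```

Call:
send_rows --pt "0.035 0.028 0 0" --pt "0.035 0.028 0 0" --pt "0.035 0.028 0 0" --pt "0.035 0.028 0 0" --pt "0.035 0.026 0 0" --pt "0 0 0 0"

```text
t: 9.22
tcp_pos: [0.5409, 0.1385, 0.3766]
orientation: [3.14, -0.0, 2.137]
wrist_force: [-0.3, -0.9, 0.3]
opening: 0.421
gripper_force: 0.0
```

```bash
cat >> h.py <<'E'
PV=np.array([.602,.0397])
def hd():
    s=st(); p=s['tcp_pos'][:2]-PV; a=np.arctan2(p[1],p[0]); print('r',np.hypot(*p).round(4),'phi',a.round(3),'h~',(2.80-a).round(3)); return s
E
python3 - <<'E'
from h import *
s=hd(); y=s['orientation'][2]; e=np.array([.5413,.136])-s['tcp_pos'][:2]
print('dx,dy',e@[np.cos(y),np.sin(y)],e@[np.sin(y),-np.cos(y)])
E
```

```text
t 9.22 tcp [0.5409 0.1385 0.3766] yaw 2.1372 F [-0.3 -0.9  0.3] open 0.421 stopfr [-0.0705  0.2227]
r 0.1162 phi 2.125 h~ 0.675
dx,dy -0.0023513048816162594 -0.0010068619084409854
```

Call:
send_rows --pt "-0.002 -0.001 0.03 0" --pt "0 0 0.03 0" --pt "0 0 0.03 0" --pt "0 0 0.02 0" --pt "0 0 0.012 0" --pt "0 0 0 0"

```text
t: 9.98
tcp_pos: [0.5408, 0.133, 0.2541]
orientation: [-3.141, -0.001, 2.132]
wrist_force: [0.2, 0.3, 0.8]
opening: 0.42
gripper_force: 0.0
```

Call:
send_rows --pt "0 0 0 0" --pt "0 0 0 0" --pt "0 0 0 0" --jaw 0.022 --force 20

```text
t: 10.35
tcp_pos: [0.5412, 0.1337, 0.2554]
orientation: [3.14, 0.0, 2.133]
wrist_force: [-0.6, 0.3, 0.8]
opening: 0.261
gripper_force: 0.0
```

```bash
python3 - <<'E'
from h import *
hd()
im,d=ctrl.get_image('scene'); cv2.imwrite('pics/s3.png',cv2.resize(im[130:280,270:470,::-1],(800,600),interpolation=cv2.INTER_CUBIC))
E
```

```text
t 10.35 tcp [0.5412 0.1337 0.2554] yaw 2.1329 F [-0.6  0.3  0.8] open 0.261 stopfr [-0.0707  0.2179]
r 0.1119 phi 2.145 h~ 0.655
```

View pics/s3.png

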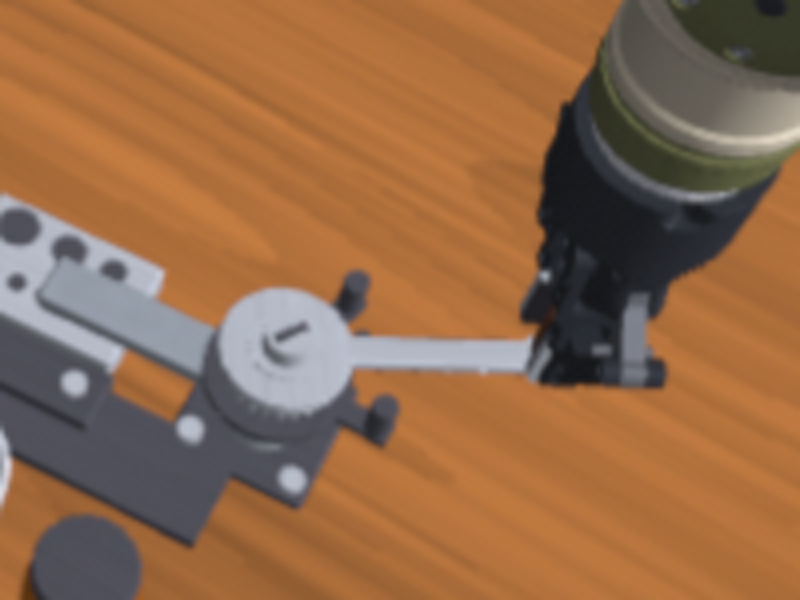

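The fingers straddle the grip post (about 580,350 in the crop). First I swing forward gently.

Call:
send_rows --pt "0.002 0.0115 0 0.1" --pt "-0.0006 0.0115 0 0.1" --pt "-0.0006 0.0085 0 0.07" --pt "0 0 0 0"

```text
t: 10.9
tcp_pos: [0.5685, 0.1487, 0.2546]
orientation: [-3.141, -0.0, 1.864]
wrist_force: [-0.8, 0.7, 0.7]
opening: 0.26
gripper_force: 0.3
```

```bash
python3 -c "
from h import *
hd()"
```

```text
t 10.9 tcp [0.5685 0.1487 0.2546] yaw 1.8639 F [-0.8  0.7  0.7] open 0.26 stopfr [-0.042   0.2299]
r 0.114 phi 1.869 h~ 0.931
```

Call:
send_rows --pt "0 0.003 0 0.026" --pt "0 0.002 0 0.017" --pt "0 0 0 0"

```text
t: 11.28
tcp_pos: [0.5728, 0.1499, 0.2546]
orientation: [-3.141, -0.0, 1.82]
wrist_force: [-4.0, 1.0, 1.6]
opening: 0.262
gripper_force: 1.5
```

```bash
python3 -c "
from h import *
hd()"
```

```text
t 11.28 tcp [0.5728 0.1499 0.2546] yaw 1.8199 F [-4.   1.   1.6] open 0.262 stopfr [-0.0376  0.2307]
r 0.114 phi 1.83 h~ 0.97
```

Call:
send_rows --pt "0 0.003 0 0.026" --pt "0 0.003 0 0.026" --pt "0 0 0 0"

```text
t: 11.65
tcp_pos: [0.5789, 0.1514, 0.2546]
orientation: [-3.141, -0.001, 1.768]
wrist_force: [-4.1, 2.4, 1.1]
opening: 0.259
gripper_force: 2.1
```

Call:
send_rows --pt "0 0.003 0 0.026" --pt "0 0 0 0"

```text
t: 11.9
tcp_pos: [0.5808, 0.1518, 0.2545]
orientation: [-3.138, -0.0, 1.742]
wrist_force: [-9.1, -0.0, 5.0]
opening: 0.257
gripper_force: 4.2
```

```bash
python3 -c "
from h import *
hd()"
```

```text
t 11.9 tcp [0.5808 0.1518 0.2545] yaw 1.7417 F [-9.1 -0.   5. ] open 0.257 stopfr [-0.0295  0.2317]
r 0.1141 phi 1.758 h~ 1.042
```

Call:
send_rows --pt "0 0.003 0 0.02" --pt "0 0 0 0"

```text
t: 12.15
tcp_pos: [0.5818, 0.1519, 0.2544]
orientation: [-3.133, 0.001, 1.722]
wrist_force: [-15.3, -2.5, 10.9]
opening: 0.259
gripper_force: 8.0
```

```bash
python3 -c "
from h import *
hd()
im,d=ctrl.get_image('top'); cv2.imwrite('pics/t3.png',cv2.resize(im[160:265,135:285,::-1],(750,525),interpolation=cv2.INTER_CUBIC))"
```

```text
t 12.15 tcp [0.5818 0.1519 0.2544] yaw 1.7216 F [-15.3  -2.5  10.9] open 0.259 stopfr [-0.0285  0.2317]
r 0.114 phi 1.749 h~ 1.051
```

View pics/t3.png

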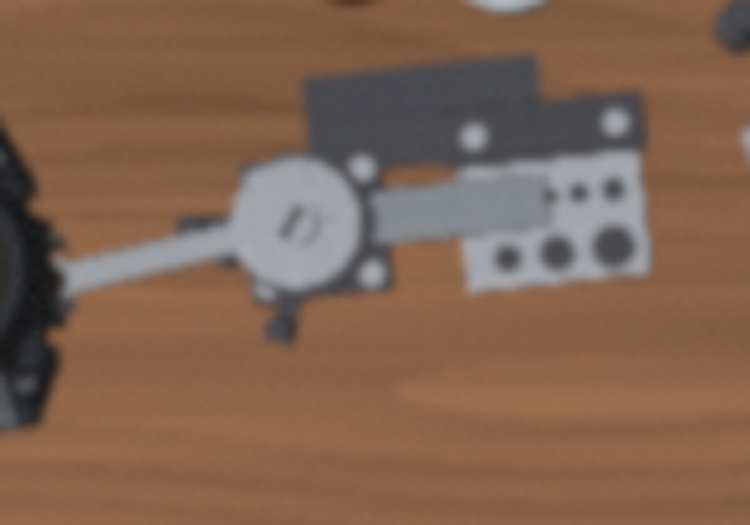

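The handle bar is now against the forward pin (about 205,235). Next I swing back.

Call:
send_rows --pt "-0.0013 -0.0172 0 -0.15" --pt "-0.0013 -0.0172 0 -0.15" --pt "-0.0013 -0.0172 0 -0.15" --pt "-0.0013 -0.0172 0 -0.15" --pt "-0.0013 -0.0172 0 -0.15" --pt "-0.0013 -0.0172 0 -0.15" --pt "-0.0006 -0.0115 0 -0.1" --pt "0 0 0 0"

```text
t: 13.2
tcp_pos: [0.498, 0.0848, 0.2552]
orientation: [3.141, 0.003, 2.719]
wrist_force: [0.1, 0.7, 0.7]
opening: 0.259
gripper_force: 0.0
```

```bash
python3 -c "
from h import *
hd()"
```

```text
t 13.2 tcp [0.498  0.0848 0.2552] yaw 2.7192 F [0.1 0.7 0.7] open 0.259 stopfr [-0.1189  0.1738]
r 0.1134 phi 2.733 h~ 0.067
```

Call:
send_rows --pt "0 -0.003 0 -0.026" --pt "0 -0.002 0 -0.02" --pt "0 0 0 0"

```text
t: 13.58
tcp_pos: [0.4963, 0.0815, 0.255]
orientation: [3.139, 0.002, 2.769]
wrist_force: [2.9, 4.2, -1.5]
opening: 0.257
gripper_force: 2.4
```

```bash
python3 -c "
from h import *
hd()"
```

```text
t 13.57 tcp [0.4963 0.0815 0.255 ] yaw 2.7687 F [ 2.9  4.2 -1.5] open 0.257 stopfr [-0.1209  0.1707]
r 0.1137 phi 2.765 h~ 0.035
```

Call:
send_rows --pt "-0.0008 0.0172 0 0.15" --pt "-0.0013 0.0172 0 0.15" --pt "-0.0013 0.0172 0 0.15" --pt "-0.0013 0.0172 0 0.15" --pt "-0.0013 0.0172 0 0.15" --pt "-0.0013 0.0172 0 0.15" --pt "-0.0013 0.0172 0 0.15" --pt "0 0 0 0"

```text
t: 14.58
tcp_pos: [0.5818, 0.1531, 0.2533]
orientation: [-3.13, -0.0, 1.718]
wrist_force: [-13.1, -1.2, 6.5]
opening: 0.255
gripper_force: 6.0
```

```bash
python3 -c "
from h import *
hd()"
```

```text
t 14.57 tcp [0.5818 0.1531 0.2533] yaw 1.7177 F [-13.1  -1.2   6.5] open 0.255 stopfr [-0.0283  0.2329]
r 0.1152 phi 1.747 h~ 1.053
```

Call:
send_rows --pt "-0.0008 -0.0172 0 -0.15" --pt "-0.0013 -0.0172 0 -0.15" --pt "-0.0013 -0.0172 0 -0.15" --pt "-0.0013 -0.0172 0 -0.15" --pt "-0.0013 -0.0172 0 -0.15" --pt "-0.0013 -0.0172 0 -0.15" --pt "-0.0013 -0.0172 0 -0.15" --pt "0 0 0 0"

```text
t: 15.58
tcp_pos: [0.495, 0.0818, 0.2548]
orientation: [3.138, 0.0, 2.769]
wrist_force: [1.3, 4.6, 0.3]
opening: 0.256
gripper_force: 2.5
```

```bash
python3 -c "
from h import *
hd()"
```

```text
t 15.57 tcp [0.495  0.0818 0.2548] yaw 2.7693 F [1.3 4.6 0.3] open 0.256 stopfr [-0.1222  0.1712]
r 0.115 phi 2.767 h~ 0.033
```

Swings repeat well. On with the ratcheting.

Call:
send_rows --pt "-0.0012 0.0172 0 0.15" --pt "-0.0013 0.0172 0 0.15" --pt "-0.0013 0.0172 0 0.15" --pt "-0.0013 0.0172 0 0.15" --pt "-0.0013 0.0172 0 0.15" --pt "-0.0013 0.0172 0 0.15" --pt "-0.0013 0.0172 0 0.15" --pt "0 0 0 0"

```text
t: 16.58
tcp_pos: [0.5818, 0.1536, 0.2533]
orientation: [-3.131, -0.001, 1.718]
wrist_force: [-11.0, -0.4, 7.2]
opening: 0.26
gripper_force: 5.9
```

Call:
send_rows --pt "-0.0012 -0.0172 0 -0.15" --pt "-0.0013 -0.0172 0 -0.15" --pt "-0.0013 -0.0172 0 -0.15" --pt "-0.0013 -0.0172 0 -0.15" --pt "-0.0013 -0.0172 0 -0.15" --pt "-0.0013 -0.0172 0 -0.15" --pt "-0.0013 -0.0172 0 -0.15" --pt "0 0 0 0"

```text
t: 17.58
tcp_pos: [0.4949, 0.0819, 0.2548]
orientation: [3.138, 0.0, 2.769]
wrist_force: [1.0, 4.2, 0.6]
opening: 0.256
gripper_force: 2.5
```

Call:
send_rows --pt "-0.0012 0.0172 0 0.15" --pt "-0.0013 0.0172 0 0.15" --pt "-0.0013 0.0172 0 0.15" --pt "-0.0013 0.0172 0 0.15" --pt "-0.0013 0.0172 0 0.15" --pt "-0.0013 0.0172 0 0.15" --pt "-0.0013 0.0172 0 0.15" --pt "0 0 0 0"

```text
t: 18.58
tcp_pos: [0.5817, 0.1537, 0.2533]
orientation: [-3.131, -0.001, 1.718]
wrist_force: [-12.9, -0.0, 6.7]
opening: 0.256
gripper_force: 5.9
```

Call:
send_rows --pt "-0.0012 -0.0172 0 -0.15" --pt "-0.0013 -0.0172 0 -0.15" --pt "-0.0013 -0.0172 0 -0.15" --pt "-0.0013 -0.0172 0 -0.15" --pt "-0.0013 -0.0172 0 -0.15" --pt "-0.0013 -0.0172 0 -0.15" --pt "-0.0013 -0.0172 0 -0.15" --pt "0 0 0 0"

```text
t: 19.58
tcp_pos: [0.4949, 0.0819, 0.2549]
orientation: [3.138, 0.0, 2.769]
wrist_force: [0.2, 5.2, -0.2]
opening: 0.261
gripper_force: 2.4
```

```bash
python3 - <<'E'
from h import *
hd()
im,d=ctrl.get_image('top'); P=pts('top',d); P0=pts('top',np.load('top0.npz')['d'])
# toe arm height (stop frame x -30..-10, y 15..60)
for Q in(P0,P):
    r=Q[...,:2]-S; X=r@[np.cos(TH),np.sin(TH)]; Y=r@[-np.sin(TH),np.cos(TH)]
    m=(abs(X+.02)<.009)&(Y>.012)&(Y<.06); print('toe z',np.median(Q[m][:,2]),m.sum())
E
```

```text
t 19.57 tcp [0.4949 0.0819 0.2549] yaw 2.7692 F [ 0.2  5.2 -0.2] open 0.261 stopfr [-0.1223  0.1713]
r 0.1152 phi 2.766 h~ 0.034
toe z 0.04196898248880232 153
toe z 0.03716370956025439 152
```

The toe has dropped 4.8 mm, so it should be about touching. Three more swings follow.

Call:
send_rows --pt "-0.0012 0.0172 0 0.15" --pt "-0.0013 0.0172 0 0.15" --pt "-0.0013 0.0172 0 0.15" --pt "-0.0013 0.0172 0 0.15" --pt "-0.0013 0.0172 0 0.15" --pt "-0.0013 0.0172 0 0.15" --pt "-0.0013 0.0172 0 0.15" --pt "0 0 0 0"

```text
t: 20.62
tcp_pos: [0.5817, 0.1537, 0.2533]
orientation: [-3.131, -0.001, 1.718]
wrist_force: [-11.8, -0.2, 5.5]
opening: 0.252
gripper_force: 5.9
```

Call:
send_rows --pt "-0.0012 -0.0172 0 -0.15" --pt "-0.0013 -0.0172 0 -0.15" --pt "-0.0013 -0.0172 0 -0.15" --pt "-0.0013 -0.0172 0 -0.15" --pt "-0.0013 -0.0172 0 -0.15" --pt "-0.0013 -0.0172 0 -0.15" --pt "-0.0013 -0.0172 0 -0.15" --pt "0 0 0 0"

```text
t: 21.62
tcp_pos: [0.4948, 0.0819, 0.2549]
orientation: [3.138, 0.0, 2.769]
wrist_force: [1.1, 4.7, -1.3]
opening: 0.256
gripper_force: 2.3
```

Call:
send_rows --pt "-0.0012 0.0172 0 0.15" --pt "-0.0013 0.0172 0 0.15" --pt "-0.0013 0.0172 0 0.15" --pt "-0.0013 0.0172 0 0.15" --pt "-0.0013 0.0172 0 0.15" --pt "-0.0013 0.0172 0 0.15" --pt "-0.0013 0.0172 0 0.15" --pt "0 0 0 0"

```text
t: 22.62
tcp_pos: [0.5817, 0.1538, 0.2533]
orientation: [-3.131, -0.001, 1.718]
wrist_force: [-12.0, 0.1, 6.9]
opening: 0.257
gripper_force: 5.8
```

Call:
send_rows --pt "-0.0012 -0.0172 0 -0.15" --pt "-0.0013 -0.0172 0 -0.15" --pt "-0.0013 -0.0172 0 -0.15" --pt "-0.0013 -0.0172 0 -0.15" --pt "-0.0013 -0.0172 0 -0.15" --pt "-0.0013 -0.0172 0 -0.15" --pt "-0.0013 -0.0172 0 -0.15" --pt "0 0 0 0"

```text
t: 23.62
tcp_pos: [0.4947, 0.082, 0.2549]
orientation: [3.138, 0.0, 2.769]
wrist_force: [1.1, 5.3, -0.3]
opening: 0.262
gripper_force: 2.3
```

Call:
send_rows --pt "-0.0012 0.0172 0 0.15" --pt "-0.0013 0.0172 0 0.15" --pt "-0.0013 0.0172 0 0.15" --pt "-0.0013 0.0172 0 0.15" --pt "-0.0013 0.0172 0 0.15" --pt "-0.0013 0.0172 0 0.15" --pt "-0.0013 0.0172 0 0.15" --pt "0 0 0 0"

```text
t: 24.62
tcp_pos: [0.5816, 0.1539, 0.2533]
orientation: [-3.131, -0.001, 1.718]
wrist_force: [-11.6, 0.6, 6.4]
opening: 0.261
gripper_force: 5.8
```

Call:
send_rows --pt "-0.0012 -0.0172 0 -0.15" --pt "-0.0013 -0.0172 0 -0.15" --pt "-0.0013 -0.0172 0 -0.15" --pt "-0.0013 -0.0172 0 -0.15" --pt "-0.0013 -0.0172 0 -0.15" --pt "-0.0013 -0.0172 0 -0.15" --pt "-0.0013 -0.0172 0 -0.15" --pt "0 0 0 0"

```text
t: 25.62
tcp_pos: [0.4947, 0.082, 0.2549]
orientation: [3.138, 0.0, 2.769]
wrist_force: [0.7, 4.2, 0.7]
opening: 0.258
gripper_force: 2.2
```

Call:
send_rows --pt "0 -0.003 0 -0.01" --pt "0 -0.003 0 -0.01" --pt "0 0 0 0"

```text
t: 26.0
tcp_pos: [0.4941, 0.0798, 0.2549]
orientation: [3.128, 0.001, 2.792]
wrist_force: [7.8, 23.2, -6.0]
opening: 0.253
gripper_force: 11.9
```

```bash
python3 -c "
from h import *
hd()"
```

```text
t 26.0 tcp [0.4941 0.0798 0.2549] yaw 2.7923 F [ 7.8 23.2 -6. ] open 0.253 stopfr [-0.1233  0.1693]
r 0.1151 phi 2.786 h~ 0.014
```

The handle is firmly on its back stop at 24 N. Next I unload, open the jaw and lift clear.

Call:
send_rows --pt "0 0.004 0 0.01" --pt "0 0.003 0 0.01" --pt "0 0 0 0"

```text
t: 26.38
tcp_pos: [0.4948, 0.0828, 0.2546]
orientation: [-3.141, -0.0, 2.768]
wrist_force: [0.5, 0.8, 0.3]
opening: 0.257
gripper_force: 0.8
```

Call:
send_rows --pt "0 0 0 0" --pt "0 0 0 0" --pt "0 0 0 0" --pt "0 0 -0.03 0" --pt "0 0 -0.04 0" --pt "0 0 -0.05 0" --pt "0.04 0 0 0" --pt "0.04 0 0 0" --jaw 0.036

```text
t: 27.38
tcp_pos: [0.4198, 0.1119, 0.3754]
orientation: [3.141, 0.002, 2.767]
wrist_force: [-0.7, 0.5, -0.2]
opening: 0.425
gripper_force: 0.0
```

Call:
send_rows --pt "0.05 -0.03 0 0" --pt "0 -0.05 0 0" --pt "0 0 0 0"

```text
t: 27.75
tcp_pos: [0.343, 0.0541, 0.3749]
orientation: [-3.141, 0.001, 2.764]
wrist_force: [0.6, 0.0, -0.0]
opening: 0.423
gripper_force: 0.0
```

```bash
python3 - <<'E'
from h import *
st(); im=block()
_,d=ctrl.get_image('top'); P=pts('top',d)
r=P[...,:2]-S; X=r@[np.cos(TH),np.sin(TH)]; Y=r@[-np.sin(TH),np.cos(TH)]
m=(abs(X+.02)<.009)&(Y>.012)&(Y<.06); print('toe z',np.median(P[m][:,2]))
m=(P[...,2]>.1)&(P[...,2]<.125)&(P[...,0]>.44)&(P[...,0]<.64)&(P[...,1]>0)&(P[...,1]<.2)
q=P[m].mean(0)[:2]; print('grip',q,'phi',np.arctan2(*(q-PV)[::-1]))
cv2.imwrite('pics/t4.png',cv2.resize(im[120:280,125:325,::-1],(750,600),interpolation=cv2.INTER_CUBIC))
E
```

```text
t 27.75 tcp [0.343  0.0541 0.3749] yaw 2.7639 F [ 0.6  0.  -0. ] open 0.423 stopfr [-0.2762  0.1598]
((618.995361328125, -77.26097106933594), (88.19673156738281, 98.1207046508789), 5.857933521270752) [-0.0157 -0.0001]
toe z 0.035639659090166975
grip [0.49896683 0.08281114] phi 2.7453084845242186
```

View pics/t4.png

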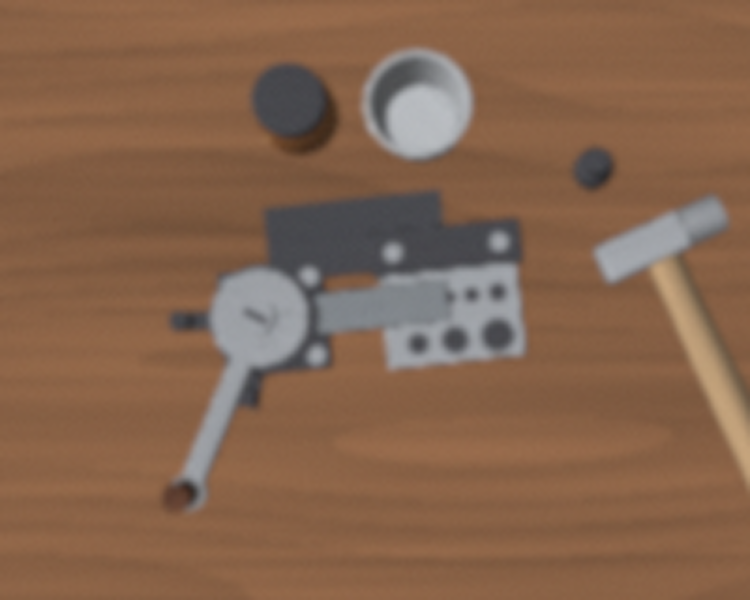

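The final top view shows the following:
- **Block:** flush against the bar, merged outline 5.86° against the bar's 6.07°.
- **Handle:** on its back pin, with the grip at (182,495).
- **Nut:** its slot has turned about 4.9 rad, which is well past first touch.
- **Bystanders:** not moved, as far as the picture shows.

I'm handing in now.

```bash
python3 -c "
from rig import ctrl
print(ctrl.hand_in())"
```

```text
the job is handed in; nothing more can be done
None
```

The job is handed in (no verdict returned): the block sits square against the stop bar, the toe should be gripping it at over 40 N (estimated from about 4.9 rad of nut turn, not measured), and the handle is fully back with the arm clear.

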